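# Turn the stock marker over and close out the refilled drawer

### The arm

A 6-joint arm with a two-finger parallel gripper is mounted at the origin on the work surface. World frame = base frame: x ahead of the robot, y to its left, z up, the work surface at z = 0. Lengths are in m, angles in rad, forces in N, time in s.
With the tool pointing down it reaches from about 0.275 to 0.725 m from the base axis. Payload 15.9 kg.
Tool frame: the origin (TCP) lies on the centre line of the jaws, within the pads' length; the fingertips stand 14 mm ahead of it and the grasp point (between the pads) lies 5 mm behind it; z points along the fingers, x is the direction in which the jaws open and shut, and the axes are right-handed (so a half turn about z gives the same grasp; the last joint's range is limited). The gripper opens to 85 mm and grips with 20 to 120 N. Pads are 22 mm wide; open, the fingers measure 114 mm over their backs; the gripper's body (76 mm by 85 mm) begins 54 mm behind the grasp point. The pads swing forward as they close: fully open they stand 13 mm farther back than shut.
Start: joints at [-1.266, 0.213, -0.034, 1.323, 0, 1.571], TCP at [0.15, -0.477, 0.245] pointing down, gripper open.
Joint ranges: [-2.98, 2.98], [-0.74, 1.72], [-1.14, 1.35], [-2.1, 2.04], [-1.57, 1.44], [-3.14, 3.14]. Speed limits (rad/s): [1.89, 1.89, 2.39, 2.57, 3.14, 3.14].

### API

Orientations are given as a rotation vector (axis times angle).
In Python, from cell import readout, imaging, ticket gives the robot as it stands. The module is installed in compiled form; this text tells all that it offers.
- The arm moves only by the tool move_arm, never from a script. Its argument "commands" is a list of rows, each an object of numbers: "grip": the opening, from -1 (shut) to 1 (fully open); "dx", "dy", "dz": the shift along the tool's x, y, z in mm; "twist": the turn about the tool's z in degrees. A call has 1 to 20 rows; each row shifts and turns the commanded pose from where the row before left it, along the tool's axes as they then stand; what a row does not reach is not made up. A row lasts 1/8 s, in which the tool goes at most 62.5 mm and 10.7 degrees, less where a joint would pass 70% of its speed; a pose out of reach is approached as far as the arm can. A call is refused whole if a number of a shift passes 62.5 or a number of a turn 10.7, either way. A call with a gripper value outside its range is refused whole. The fingers move at their own pace and stop on an object; the grip force is fixed at half the most. Time passes only in rows, so rows that do not move let the fingers close. It gives the time, the measured TCP pose, the force and the opening at its end, in the units of the state.
- readout.state(): the state, without advancing time (a new reading comes with each control period).
- imaging.capture(name): name is "side" or "top" or "wrist"; returns a dict with "image" (400x640x3 uint8, red, green, blue), "mtx" (3x3 intrinsics, pixels), "k1" (the pictures are not rectified: a ray, as slopes to the right and down, at radius r is drawn at 1 + k1 r^2 times it, then the intrinsics apply), "pose" (4x4, takes a point from camera to world coordinates); the wrist camera has in their place "mount" (4x4, takes a point from camera to tool coordinates, whose origin is the TCP and whose axes are the tool frame's). Camera axes: x right, y up, looking along -z (the intrinsics and any distortion apply to the point x, -y, -z); pixel columns grow to the right and rows downward; lengths in m; the calibration is good to about 2 mm. A picture is of the moment at which its call begins: read the wrist's pose just before it. There is no depth.
- ticket.sign_off(): hands the job in, once; it reports no verdict.
The state is a dict: "t": time; "qpos": joint angles; "dq": joint speeds; "tau": joint torques, N m; "eef_pos": TCP position; "tool_rot": TCP orientation; "force": force on the tool from outside, world axes, zero at the start; "torque": the same for the moment, N m; "opening": finger opening in m.
Only numpy, scipy, OpenCV 4.12 (cv2) and the standard library are available. Lean on these libraries where they do the work, as an engineer would, in place of code of your own. Each camera call takes 0.05 s, during which the arm holds its last target.

### The job

This drawer has been refilled: turn its amber stock marker over to the teal face by tipping the hinged tray right over by its handle, so that the marker tumbles on to the landing bed, and lower the tray back flat. Then lay the marker teal side up in the frame on top of the drawer unit and push the drawer fully shut. Do not let the marker fall on the bench, and leave the jars, bottle, tin, spatula, cup and small teal bin where they stand.

Things in the scene. Friction and masses are not known exactly. Their poses are not given: they have to be found in the camera images.
- turner: Grey turnover stand, fixed. Origin on the bench right under the tray's hinge; z up; the tray lies on its -x side, the landing bed on its +x side. The hinge runs along y, 50 mm above the bench. Base plate 110 mm wide, 8 mm thick; hinge posts 10 mm thick and 56 mm high stand at y = +-46 mm, x from -14 to 8 mm.
- bed (a point): Centre of the top of the stand's landing bed (62 mm from the hinge, 50 mm above the bench; axes as the stand's): a level grey block 116 mm long in x but only 40 mm wide in y, so the marker overhangs its sides and fingers can reach down beside it. A stop 12 mm high and 4 mm thick ends it on the +x side.
- tray (a joint): Angle of the hinged steel tray (0.3 kg): 0 = level; grows as its handle is lifted up and over towards the bed; stop at 1.95. Not held: it falls back, or past upright on to its stop. From about 0.5 to 0.8 rad the marker slides to the hinge end; near upright (about 1.5) its top falls over the lip on to the bed, other face up. Going slowly to 1.75 is surely enough.
- tray_in (a point): Centre of the tray's floor, 47 mm from the hinge and level with it; turns with the tray. Inside 82 mm (x) by 62 mm (y); walls 16 mm high and 4 mm thick on the two sides and the handle end; at the hinge end only a lip 5 mm high.
- tray_bar (a point): Middle of the tray's handle: a round bar, 10 mm thick, 72 mm long, parallel to the hinge; it can turn between gripping fingers. With the tray level it lies 134 mm to the -x side of the hinge axis and 20 mm above it (70 mm above the bench), 42 mm from the tray's end wall. It swings with the tray; its axes turn too.
- marker: Loose two-coloured plastic stock marker, a flat block 70 x 56 x 16 mm, 70 g (mass varies). Origin at its centre; x along the 70 mm, y along the 56 mm, z out of the AMBER face; the opposite face is TEAL. It starts amber up in the tray, flush with the walls so that fingers cannot grip it there, its 70 mm side across the hinge.
- unit: Fixed stainless drawer unit, 150 x 150 x 85 mm. Origin on the bench; z up; its front faces its own -x, 45 mm from the origin; the rest reaches to x = +105 mm, y = +-75 mm.
- slot (a point): Centre of the floor of the marker frame on top of the drawer unit (30 mm behind the unit's origin, 85 mm above the bench); axes as the unit's. A dark rectangle with a lilac rim 5 mm high, inside 82 mm (x) by 68 mm (y); the two sides along x are open in the middle over 54 mm, so fingers holding the marker by its 56 mm width go in there.
- drawer (a joint): How far the unit's drawer stands open (m), 0 = shut, at most 0.06; slides out to the unit's -x; about 1.5 N of friction, stays where it is left.
- drawer_bar (a point): Middle of the drawer's handle, a round bar 10 mm thick and 70 mm long along the unit's y, 55 mm above the bench, 28 mm in front of the drawer front. Shut: 79 mm to the -x side of the unit's origin. Moves with the drawer.
- brown_jar: Bystander: amber glass jar with a lid, 64 mm across, 110 mm high. Origin at its underside.
- white_bottle: Bystander: white bottle with blue cap, 56 mm across, 140 mm high. Origin at its underside.
- white_jar: Bystander: white jar with green lid, 72 mm across, 90 mm high. Origin at its underside.
- tin: Bystander: flat round aluminium tin, 48 mm across, 22 mm high. Origin at its underside.
- spatula: Bystander: spatula, 160 mm long, lying on the bench. Origin at its underside, near its middle.
- teal_bin: Bystander: small teal open bin, 120 x 100 x 60 mm. Origin at its underside.
- steel_cup: Bystander: steel cup, 72 mm across, 75 mm high. Origin at its underside.
Mind the look-alikes: they are no part of the job. What is meant by the marker is not green, and is the smaller of those in its own colour.

How it is judged:
On the way:
1. the marker lies flat on the landing bed, teal face up (angle between marker's own z axis and vertical above 2.95 rad and linear speed of marker below 0.05 m/s and x of marker in the frame of turner between 0.015 and 0.115 m and y of marker in the frame of turner between -0.03 and 0.03 m and z of marker in the frame of turner between 0.05 and 0.066 m), for 0.2 s.
At the end, for the whole second after the job is handed in: The marker lies still and flat (within 0.1 rad) inside the frame on top of the drawer unit, teal face up, its centre within 12 mm of the frame's centre along both sides; the drawer is open by less than 6 mm; the tray is lowered to within 0.06 rad of level (angle between marker's own z axis and vertical above 3.04 rad and linear speed of marker below 0.02 m/s and x of marker in the frame of slot between -0.012 and 0.012 m and y of marker in the frame of slot between -0.012 and 0.012 m and z of marker in the frame of slot between 0.004 and 0.011 m and value of joint drawer below 0.006 m and value of joint tray below 0.06 rad); the robot touches nothing.
It fails at once if the marker falls on to the bench (height (world z) of marker below 0.035 m).
It fails at once if a jar, bottle, tin, spatula, cup or bin is shifted by more than 30 mm (distance of any of brown_jar, white_bottle, white_jar, tin, spatula, teal_bin, steel_cup from where it was at the start of the episode above 0.03 m).
It also fails if it takes over 72 s, if anything falls off the work surface, if the arm or the gripper's body presses on something with over 40 N, if the wrist force passes 120 N, or if a joint passes its speed limit or range.

## Working session

There is one attempt and no reset: what is moved stays moved. The work goes in short steps, Python scripts to look and compute and a tool call to move; the robot and the scene stay as the last step left them, time stands still between calls to the robot, and variables do not carry over. Pictures are saved under pics/ and viewed, and the job is handed in when it is done.

Besides the shell and the picture viewer there is one more tool, called after ">>>" in YAML: its name, and indented under it one key for each argument. move_arm: Moves the arm, as the interface text tells. Its arguments: {"type":"object","properties":{"commands":{"type":"array"}},"required":["commands"]}

```bash
mkdir -p pics; ls; python3 - <<'E'
from cell import readout, imaging
import cv2,numpy as np
s=readout.state();print(s)
for n in ["side","top","wrist"]:
    d=imaging.capture(n);cv2.imwrite(f"pics/{n}0.png",d["image"][:,:,::-1])
    np.savez(f"pics/{n}0.npz",**{k:v for k,v in d.items()})
    print(n,d["mtx"],d["k1"],d.get("pose",d.get("mount")))
E
```

```text
pics
{'t': 0.0, 'qpos': array([-1.26599126e+00,  2.13345472e-01, -3.50356590e-02,  1.32350216e+00,
        1.56444857e-07,  1.57081460e+00]), 'dq': array([ 0.00034482, -0.00089662, -0.00081637, -0.0014484 , -0.00016944,
       -0.00022653]), 'tau': array([ 3.26635754e-04, -6.86167431e+01,  4.87111974e+01,  1.72036520e-02,
        5.07771676e-05,  6.37380197e-06]), 'eef_pos': array([ 0.14995891, -0.47665155,  0.24483079]), 'tool_rot': array([-2.53240169e+00,  1.85809142e+00,  1.37618494e-03]), 'force': array([-0.24067325,  0.18944055, -0.390244  ]), 'torque': array([-0.00762944, -0.05470942, -0.02316101]), 'opening': 0.08562408646010672}
side [[458.39487854   0.         320.21766022]
 [  0.         458.39487854 196.58071464]
 [  0.           0.           1.        ]] -0.048615049989110905 [[-0.98363545  0.13458525 -0.11978358  0.39728291]
 [-0.17976385 -0.68848276  0.70262113  0.96558714]
 [ 0.0120935   0.71265581  0.70140961  1.06989498]
 [ 0.          0.          0.          1.        ]]
top [[507.27887892   0.         322.83482909]
 [  0.         507.27887892 200.00014477]
 [  0.           0.           1.        ]] -0.08136453529959325 [[ 6.32753974e-03  9.91166910e-01 -1.32469314e-01  3.57895749e-01]
 [-9.99979785e-01  6.18889222e-03 -1.45835025e-03  1.21342669e-02]
 [-6.25630203e-04  1.32475864e-01  9.91186034e-01  1.82598843e+00]
 [ 0.00000000e+00  0.00000000e+00  0.00000000e+00  1.00000000e+00]]
wrist [[318.61286176   0.         317.81599041]
 [  0.         318.61286176 202.66786639]
 [  0.           0.           1.        ]] -0.03317239604608769 [[ 9.99999279e-01 -9.32981634e-04  7.55924296e-04  3.77882382e-04]
 [-6.60115534e-04 -9.53001699e-01 -3.02964233e-01 -7.76354123e-02]
 [ 1.00305720e-03  3.02963515e-01 -9.53001628e-01 -1.28342048e-01]
 [ 0.00000000e+00  0.00000000e+00  0.00000000e+00  1.00000000e+00]]
```

View pics/side0.png

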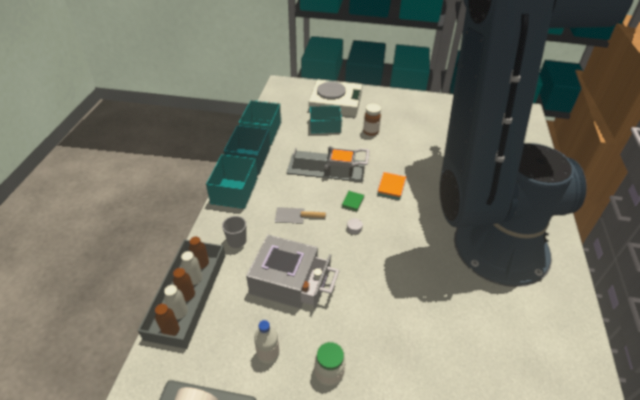

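View pics/top0.png

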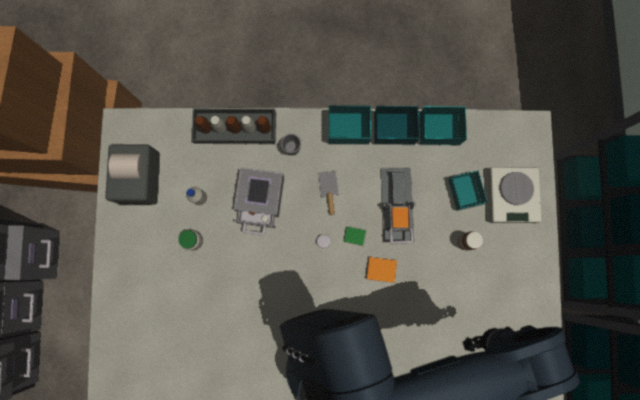

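View pics/wrist0.png

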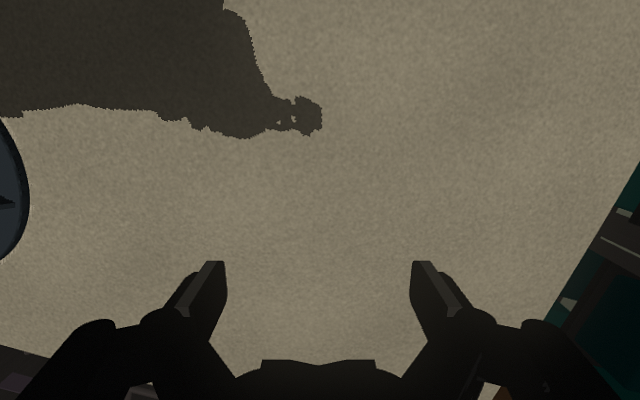

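```bash
cat > h.py <<'E'
import numpy as np, cv2
from scipy.spatial.transform import Rotation as R
def load(n):
    d=np.load(f"pics/{n}.npz");return {k:d[k] for k in d.files}
def save(n,d,s=None):
    cv2.imwrite(f"pics/{n}.png",d["image"][:,:,::-1]); np.savez(f"pics/{n}.npz",**d)
def grab(cam,n):
    from cell import readout,imaging
    s=readout.state(); d=imaging.capture(cam)
    if "mount" in d:
        T=np.eye(4);T[:3,:3]=R.from_rotvec(s["tool_rot"]).as_matrix();T[:3,3]=s["eef_pos"];d["pose"]=T@d["mount"]
    save(n,d);return d
def rays(d,px):
    px=np.atleast_2d(np.float64(px))
    u=cv2.undistortPoints(px[:,None],d["mtx"],np.array([float(d["k1"]),0,0,0]))[:,0]
    v=np.c_[u[:,0],-u[:,1],-np.ones(len(u))]@d["pose"][:3,:3].T
    return d["pose"][:3,3],v
def plane(d,px,z):
    o,v=rays(d,px);return o+v*((z-o[2])/v[:,2])[:,None]
def proj(d,P):
    P=np.atleast_2d(P);c=(P-d["pose"][:3,3])@d["pose"][:3,:3]
    c=c*[1,-1,-1]
    return cv2.projectPoints(c,np.zeros(3),np.zeros(3),d["mtx"],np.array([float(d["k1"]),0,0,0]))[0][:,0]
def tri(d1,p1,d2,p2):
    o1,v1=rays(d1,p1);o2,v2=rays(d2,p2);v1=v1[0];v2=v2[0]
    t=np.linalg.lstsq(np.c_[v1,-v2],o2-o1,rcond=None)[0]
    a=o1+v1*t[0];b=o2+v2*t[1];return (a+b)/2,np.linalg.norm(a-b)
def crop(n,x0,y0,x1,y1,k,out):
    im=cv2.imread(f"pics/{n}.png")[y0:y1,x0:x1]
    cv2.imwrite(f"pics/{out}.png",cv2.resize(im,None,fx=k,fy=k,interpolation=cv2.INTER_CUBIC))
E
python3 - <<'E'
from h import *
crop("top0",220,150,420,290,4,"c1"); crop("side0",240,130,420,310,4,"c2")
for n,(z1) in [("top0",0),("side0",0)]:
    d=load(n);im=cv2.cvtColor(d["image"],cv2.COLOR_RGB2HSV)
    m=cv2.inRange(im,(8,170,150),(20,255,255))
    k,l,st,c=cv2.connectedComponentsWithStats(m)
    for i in range(1,k):
        if st[i,4]>60:
            q=cv2.minAreaRect(np.argwhere(l==i)[:,::-1].astype(np.float32))
            b=cv2.boxPoints(q)
            for z in (0.066,0.016):
                P=plane(d,b,z)
                print(n,st[i],z,P.mean(0).round(4),np.linalg.norm(P[0]-P[1]).round(4),np.linalg.norm(P[1]-P[2]).round(4), P[:,:2].round(3).tolist())
E
```

```text
top0 [393 208  15  19 285] 0.066 [ 0.535  -0.2551  0.066 ] 0.0492 0.0632 [[0.566, -0.231], [0.567, -0.28], [0.504, -0.279], [0.503, -0.23]]
top0 [393 208  15  19 285] 0.016 [ 0.54   -0.2627  0.016 ] 0.0506 0.065 [[0.572, -0.238], [0.573, -0.288], [0.508, -0.287], [0.507, -0.237]]
top0 [367 258  29  24 572] 0.066 [ 0.3536 -0.188   0.066 ] 0.0723 0.0935 [[0.323, -0.137], [0.395, -0.146], [0.384, -0.239], [0.312, -0.229]]
top0 [367 258  29  24 572] 0.016 [ 0.3534 -0.1937  0.016 ] 0.0744 0.0961 [[0.322, -0.141], [0.396, -0.151], [0.385, -0.246], [0.311, -0.236]]
side0 [332 150  21  11 189] 0.066 [ 0.5322 -0.255   0.066 ] 0.0528 0.0686 [[0.564, -0.228], [0.569, -0.281], [0.5, -0.282], [0.497, -0.23]]
side0 [332 150  21  11 189] 0.016 [ 0.5389 -0.3158  0.016 ] 0.0554 0.0721 [[0.572, -0.287], [0.577, -0.343], [0.505, -0.344], [0.502, -0.289]]
side0 [379 173  26  23 430] 0.066 [ 0.3543 -0.1422  0.066 ] 0.0947 0.0734 [[0.393, -0.101], [0.386, -0.196], [0.314, -0.183], [0.324, -0.09]]
side0 [379 173  26  23 430] 0.016 [ 0.3522 -0.1974  0.016 ] 0.0994 0.077 [[0.393, -0.154], [0.386, -0.253], [0.31, -0.24], [0.32, -0.142]]
```

View pics/c1.png

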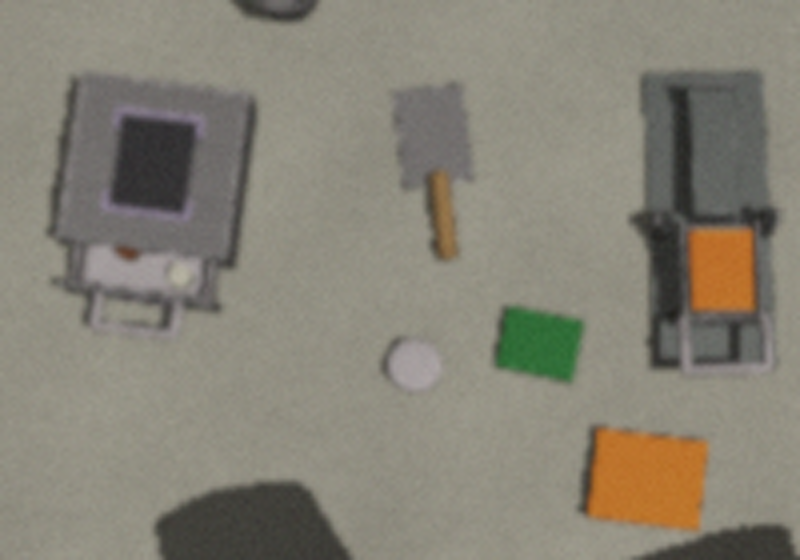

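View pics/c2.png

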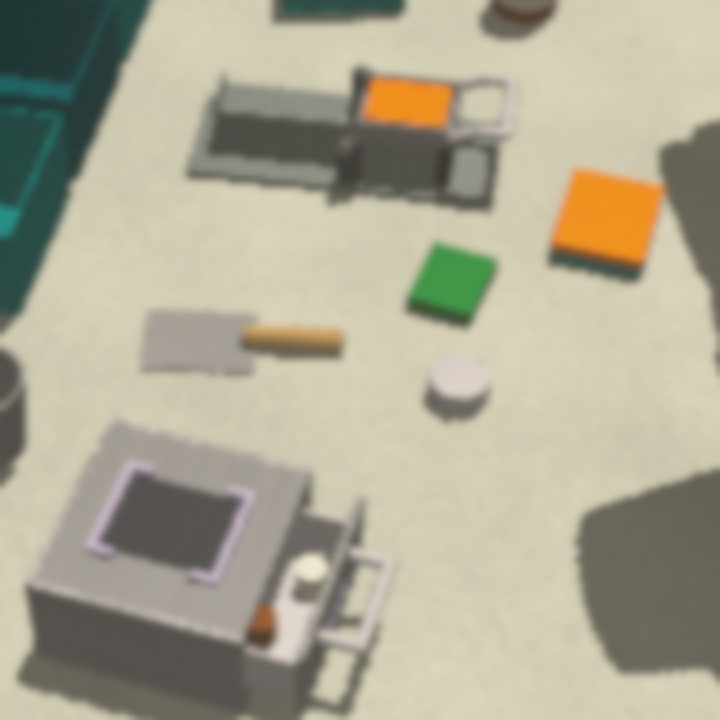

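Candidates: the amber block in the tray at top px (401,217), measuring about 50x63 mm, and the amber block on the bench at (381,270), about 74x96 mm. There is also a green block at (355,236). The marker is the smaller amber one in the tray, and the enlarged crop confirms it. Next I move over it to look with the wrist camera.

>>> move_arm:
  commands:
    - {"dx":-15,"dy":-44,"grip":1}
    - {"dx":-15,"dy":-44,"grip":1}
    - {"dx":-15,"dy":-44,"grip":1}
    - {"dx":-15,"dy":-44,"grip":1}
    - {"dx":-15,"dy":-44,"grip":1}
    - {"dx":-15,"dy":-44,"grip":1}
    - {"dx":-15,"dy":-44,"grip":1}
    - {"dx":-15,"dy":-44,"grip":1}
    - {"twist":-10.4,"grip":1}
    - {"twist":-10.4,"grip":1}
    - {"twist":-10.4,"grip":1}
    - {"twist":-10.4,"grip":1}
    - {"twist":-10.4,"grip":0}
    - {"twist":-10.4,"grip":0}
    - {"twist":-10.4,"grip":0}
    - {"grip":0}

```text
invalid input at $.commands[0]: expected keys grip, dx, dy, dz, twist
```

```bash
python3 - <<'E'
from h import *
d=grab("wrist","w1")
E
```

```text
(no output)
```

View pics/w1.png

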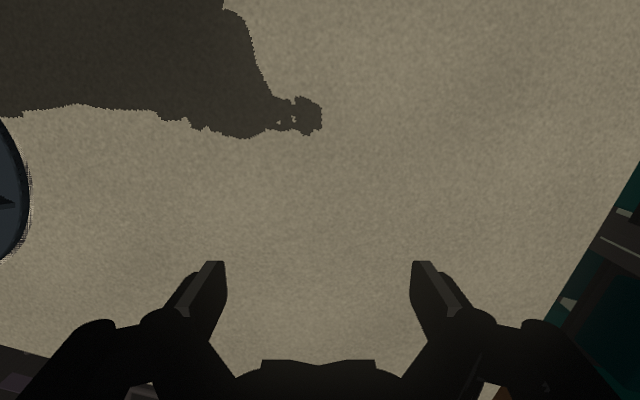

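All keys are required in every row. Resending.

>>> move_arm:
  commands:
    - {"dx":-15,"dy":-44,"dz":0,"twist":0,"grip":1}
    - {"dx":-15,"dy":-44,"dz":0,"twist":0,"grip":1}
    - {"dx":-15,"dy":-44,"dz":0,"twist":0,"grip":1}
    - {"dx":-15,"dy":-44,"dz":0,"twist":0,"grip":1}
    - {"dx":-15,"dy":-44,"dz":0,"twist":0,"grip":1}
    - {"dx":-15,"dy":-44,"dz":0,"twist":0,"grip":1}
    - {"dx":-15,"dy":-44,"dz":0,"twist":0,"grip":1}
    - {"dx":-15,"dy":-44,"dz":0,"twist":0,"grip":1}
    - {"dx":0,"dy":0,"dz":0,"twist":-10.4,"grip":0}
    - {"dx":0,"dy":0,"dz":0,"twist":-10.4,"grip":0}
    - {"dx":0,"dy":0,"dz":0,"twist":-10.4,"grip":0}
    - {"dx":0,"dy":0,"dz":0,"twist":-10.4,"grip":0}
    - {"dx":0,"dy":0,"dz":0,"twist":-10.4,"grip":0}
    - {"dx":0,"dy":0,"dz":0,"twist":-10.4,"grip":0}
    - {"dx":0,"dy":0,"dz":0,"twist":-10.4,"grip":0}
    - {"dx":0,"dy":0,"dz":0,"twist":0,"grip":0}
    - {"dx":0,"dy":0,"dz":0,"twist":0,"grip":0}

```text
t: 2.33
eef_pos: [0.4498, -0.2568, 0.2452]
tool_rot: [-3.142, -0.0, 0.0]
force: [-0.1, -0.8, 0.2]
opening: 0.0428
```

```bash
python3 - <<'E'
from h import *
d=grab("wrist","w2")
E
```

```text
(no output)
```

View pics/w2.png

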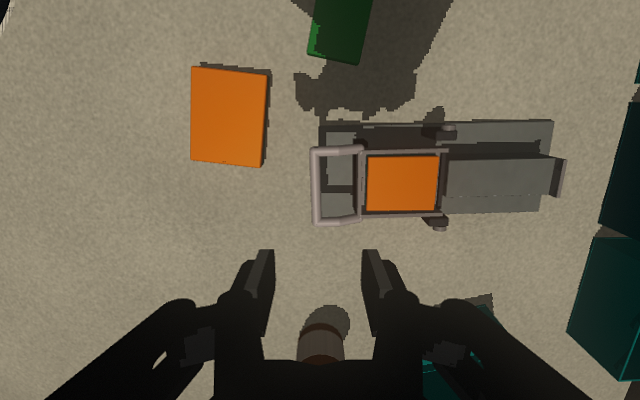

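```bash
python3 - <<'E'
from h import *
crop("w2",290,100,590,250,2.6,"c3")
d=load("w2");t=load("top0");s=load("side0")
print("bar",plane(d,[[315,150],[318,222],[316.5,186]],0.07).round(4))
im=cv2.cvtColor(d["image"],cv2.COLOR_RGB2HSV)
m=cv2.inRange(im,(8,170,100),(20,255,255));k,l,st,c=cv2.connectedComponentsWithStats(m)
for i in range(1,k):
    if st[i,4]>500:
        b=cv2.boxPoints(cv2.minAreaRect(np.argwhere(l==i)[:,::-1].astype(np.float32)));z=.066 if b[:,0].min()>300 else .016
        P=plane(d,b,z);print(b.round(1).tolist(),P.round(4).tolist(),P.mean(0))
print("jar",plane(t,[473,240],.11),"bin",plane(t,[466,190],.06))
print("slot px",plane(t,[[258,191]],.085))
# rim corners in top crop -> px
c=np.array([[117,108],[205,117],[190,218],[102,208]])/4+[220,150]
P=plane(t,c,.088);print(P.round(4),P.mean(0))
c=np.array([[133,465],[253,492],[213,578],[92,546]])/4+[240,130]
P=plane(s,c,.088);print(P.round(4),P.mean(0))
E
```

```text
bar [[ 0.4472 -0.2233  0.07  ]
 [ 0.4501 -0.2964  0.07  ]
 [ 0.4486 -0.2586  0.07  ]]
[[184.10000610351562, 161.8000030517578], [191.10000610351562, 65.5999984741211], [267.20001220703125, 71.19999694824219], [260.20001220703125, 167.39999389648438]] [[0.2976, -0.2443, 0.016], [0.3171, -0.1425, 0.016], [0.3968, -0.1485, 0.016], [0.3843, -0.2508, 0.016]] [ 0.34892077 -0.19651101  0.016     ]
[[366.0, 156.0], [438.0, 156.0], [438.0, 210.0], [366.0, 210.0]] [[0.4966, -0.2295, 0.066], [0.5668, -0.2293, 0.066], [0.5731, -0.2848, 0.066], [0.4991, -0.2848, 0.066]] [ 0.5338773  -0.25710531  0.066     ]
jar [[ 0.45310809 -0.49716789  0.11      ]] bin [[ 0.63284211 -0.49245886  0.06      ]]
slot px [[0.62072707 0.24024258 0.085     ]]
[[0.6694 0.2716 0.088 ]
 [0.6619 0.1946 0.088 ]
 [0.5733 0.2058 0.088 ]
 [0.5815 0.2823 0.088 ]] [0.62153073 0.23860301 0.088     ]
[[0.6567 0.1983 0.088 ]
 [0.5709 0.2056 0.088 ]
 [0.5819 0.2802 0.088 ]
 [0.6661 0.2702 0.088 ]] [0.61890316 0.23857731 0.088     ]
```

View pics/c3.png

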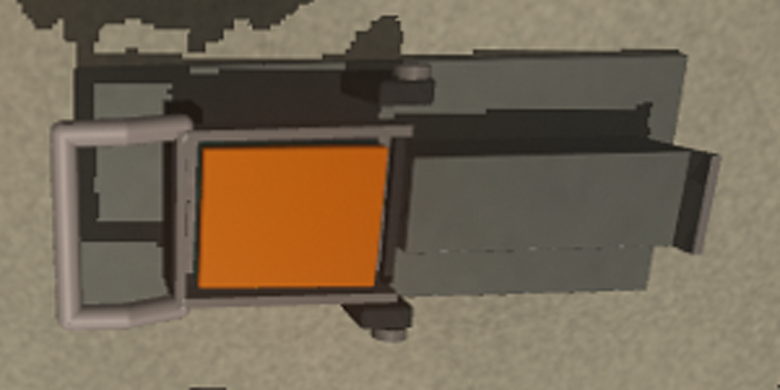

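>>> move_arm:
  commands:
    - {"dx":-1,"dy":2,"dz":0,"twist":-2,"grip":-0.4}
    - {"dx":0,"dy":0,"dz":30,"twist":0,"grip":-0.4}
    - {"dx":0,"dy":0,"dz":30,"twist":0,"grip":-0.4}
    - {"dx":0,"dy":0,"dz":30,"twist":0,"grip":-0.4}
    - {"dx":0,"dy":0,"dz":30,"twist":0,"grip":-0.4}
    - {"dx":0,"dy":0,"dz":0,"twist":0,"grip":-0.4}

```text
t: 3.12
eef_pos: [0.4476, -0.2582, 0.1238]
tool_rot: [-3.139, -0.059, 0.005]
force: [0.0, 0.2, 0.3]
opening: 0.0256
```

```bash
python3 - <<'E'
from h import *
d=grab("wrist","w3")
E
```

```text
(no output)
```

View pics/w3.png

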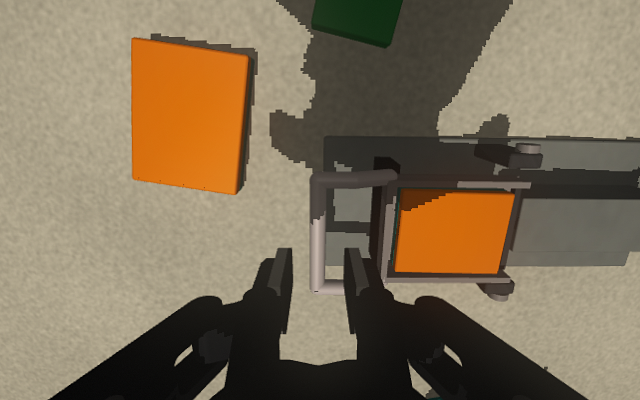

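>>> move_arm:
  commands:
    - {"dx":0,"dy":0,"dz":30,"twist":0,"grip":-0.4}
    - {"dx":0,"dy":0,"dz":29,"twist":0,"grip":-0.4}
    - {"dx":0,"dy":0,"dz":0,"twist":0,"grip":-1}
    - {"dx":0,"dy":0,"dz":0,"twist":0,"grip":-1}
    - {"dx":0,"dy":0,"dz":0,"twist":0,"grip":-1}
    - {"dx":0,"dy":0,"dz":0,"twist":0,"grip":-1}

```text
t: 3.92
eef_pos: [0.4475, -0.2586, 0.0677]
tool_rot: [-3.14, -0.06, 0.004]
force: [-11.9, 3.2, -0.0]
opening: 0.0079
```

```bash
python3 - <<'E'
from h import *
th=np.linspace(0,1.75,61);p=th+.148
X=-135.5*np.cos(p);Z=135.5*np.sin(p)
print([(round(a,1),round(-b,1)) for a,b in zip(np.diff(X),np.diff(Z))])
E
```

```text
[(np.float64(0.6), np.float64(-3.9)), (np.float64(0.8), np.float64(-3.9)), (np.float64(0.9), np.float64(-3.9)), (np.float64(1.0), np.float64(-3.8)), (np.float64(1.1), np.float64(-3.8)), (np.float64(1.2), np.float64(-3.8)), (np.float64(1.3), np.float64(-3.7)), (np.float64(1.4), np.float64(-3.7)), (np.float64(1.5), np.float64(-3.6)), (np.float64(1.6), np.float64(-3.6)), (np.float64(1.7), np.float64(-3.6)), (np.float64(1.8), np.float64(-3.5)), (np.float64(1.9), np.float64(-3.4)), (np.float64(2.0), np.float64(-3.4)), (np.float64(2.1), np.float64(-3.3)), (np.float64(2.2), np.float64(-3.3)), (np.float64(2.3), np.float64(-3.2)), (np.float64(2.4), np.float64(-3.1)), (np.float64(2.5), np.float64(-3.1)), (np.float64(2.6), np.float64(-3.0)), (np.float64(2.7), np.float64(-2.9)), (np.float64(2.8), np.float64(-2.8)), (np.float64(2.8), np.float64(-2.7)), (np.float64(2.9), np.float64(-2.7)), (np.float64(3.0), np.float64(-2.6)), (np.float64(3.1), np.float64(-2.5)), (np.float64(3.1), np.float64(-2.4)), (np.float64(3.2), np.float64(-2.3)), (np.float64(3.3), np.float64(-2.2)), (np.float64(3.3), np.float
[... 409 characters left out ...]
(-0.9)), (np.float64(3.9), np.float64(-0.8)), (np.float64(3.9), np.float64(-0.7)), (np.float64(3.9), np.float64(-0.6)), (np.float64(3.9), np.float64(-0.5)), (np.float64(3.9), np.float64(-0.4)), (np.float64(3.9), np.float64(-0.3)), (np.float64(3.9), np.float64(-0.1)), (np.float64(4.0), np.float64(-0.0)), (np.float64(4.0), np.float64(0.1)), (np.float64(3.9), np.float64(0.2)), (np.float64(3.9), np.float64(0.3)), (np.float64(3.9), np.float64(0.4)), (np.float64(3.9), np.float64(0.5)), (np.float64(3.9), np.float64(0.7)), (np.float64(3.9), np.float64(0.8)), (np.float64(3.9), np.float64(0.9)), (np.float64(3.8), np.float64(1.0)), (np.float64(3.8), np.float64(1.1)), (np.float64(3.8), np.float64(1.2))]
```

>>> move_arm:
  commands:
    - {"dx":-0.5,"dy":0,"dz":-4,"twist":0,"grip":-1}
    - {"dx":0.5,"dy":0,"dz":-4,"twist":0,"grip":-1}
    - {"dx":1,"dy":0,"dz":-4,"twist":0,"grip":-1}
    - {"dx":1,"dy":0,"dz":-4,"twist":0,"grip":-1}
    - {"dx":1,"dy":0,"dz":-3.8,"twist":0,"grip":-1}
    - {"dx":1.2,"dy":0,"dz":-3.8,"twist":0,"grip":-1}
    - {"dx":1.3,"dy":0,"dz":-3.7,"twist":0,"grip":-1}
    - {"dx":1.4,"dy":0,"dz":-3.7,"twist":0,"grip":-1}
    - {"dx":1.5,"dy":0,"dz":-3.6,"twist":0,"grip":-1}
    - {"dx":1.6,"dy":0,"dz":-3.6,"twist":0,"grip":-1}

```text
t: 5.18
eef_pos: [0.4591, -0.2582, 0.1058]
tool_rot: [-3.141, -0.062, -0.001]
force: [-0.4, 4.8, -5.2]
opening: 0.008
```

```bash
python3 - <<'E'
from h import *
d=grab("wrist","w4");crop("w4",260,100,640,400,2,"c4")
E
```

```text
(no output)
```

View pics/c4.png

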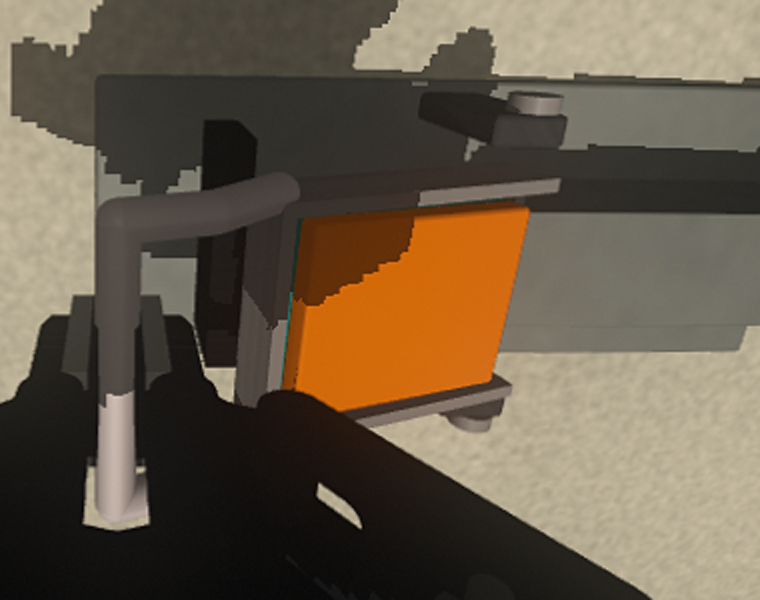

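The bar is gripped at crop (118,450) and the tray is lifting with small forces. Continuing.

>>> move_arm:
  commands:
    - {"dx":1.7,"dy":0,"dz":-3.6,"twist":0,"grip":-1}
    - {"dx":1.8,"dy":0,"dz":-3.5,"twist":0,"grip":-1}
    - {"dx":1.9,"dy":0,"dz":-3.4,"twist":0,"grip":-1}
    - {"dx":2,"dy":0,"dz":-3.4,"twist":0,"grip":-1}
    - {"dx":2.1,"dy":0,"dz":-3.3,"twist":0,"grip":-1}
    - {"dx":2.2,"dy":0,"dz":-3.3,"twist":0,"grip":-1}
    - {"dx":2.3,"dy":0,"dz":-3.2,"twist":0,"grip":-1}
    - {"dx":2.4,"dy":0,"dz":-3.1,"twist":0,"grip":-1}
    - {"dx":2.5,"dy":0,"dz":-3.1,"twist":0,"grip":-1}
    - {"dx":2.6,"dy":0,"dz":-3,"twist":0,"grip":-1}
    - {"dx":2.7,"dy":0,"dz":-2.9,"twist":0,"grip":-1}
    - {"dx":2.8,"dy":0,"dz":-2.8,"twist":0,"grip":-1}
    - {"dx":2.8,"dy":0,"dz":-2.7,"twist":0,"grip":-1}
    - {"dx":2.9,"dy":0,"dz":-2.7,"twist":0,"grip":-1}
    - {"dx":3,"dy":0,"dz":-2.6,"twist":0,"grip":-1}
    - {"dx":3.1,"dy":0,"dz":-2.5,"twist":0,"grip":-1}
    - {"dx":3.1,"dy":0,"dz":-2.4,"twist":0,"grip":-1}
    - {"dx":3.2,"dy":0,"dz":-2.3,"twist":0,"grip":-1}
    - {"dx":3.3,"dy":0,"dz":-2.2,"twist":0,"grip":-1}
    - {"dx":3.3,"dy":0,"dz":-2.1,"twist":0,"grip":-1}

```text
t: 7.72
eef_pos: [0.5097, -0.2567, 0.1642]
tool_rot: [3.14, 0.061, -0.001]
force: [-14.0, 4.9, 15.3]
opening: 0.0078
```

>>> move_arm:
  commands:
    - {"dx":3,"dy":0,"dz":-3,"twist":0,"grip":-1}
    - {"dx":3.2,"dy":0,"dz":-2.7,"twist":0,"grip":-1}
    - {"dx":3.5,"dy":0,"dz":-1.8,"twist":0,"grip":-1}
    - {"dx":3.6,"dy":0,"dz":-1.7,"twist":0,"grip":-1}
    - {"dx":3.6,"dy":0,"dz":-1.6,"twist":0,"grip":-1}
    - {"dx":3.7,"dy":0,"dz":-1.5,"twist":0,"grip":-1}

```text
t: 8.48
eef_pos: [0.5312, -0.256, 0.176]
tool_rot: [3.14, 0.062, 0.001]
force: [-7.9, 1.4, 8.4]
opening: 0.0076
```

```bash
python3 - <<'E'
from h import *
d=grab("wrist","w5");d=grab("side","s5");crop("s5",260,70,420,200,4,"c5")
E
```

```text
(no output)
```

View pics/c5.png

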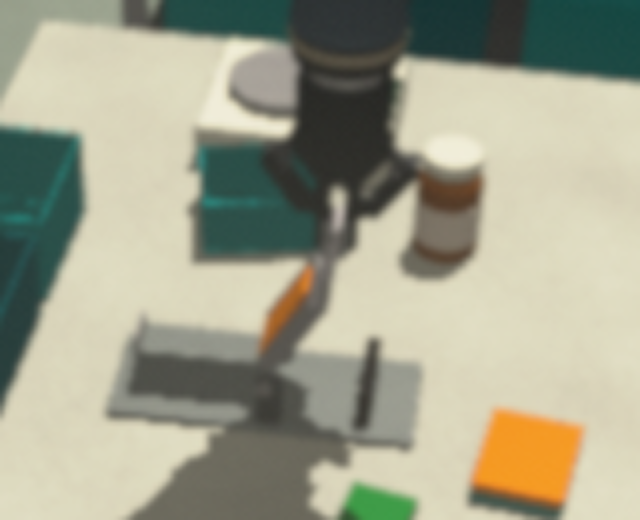

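View pics/w5.png

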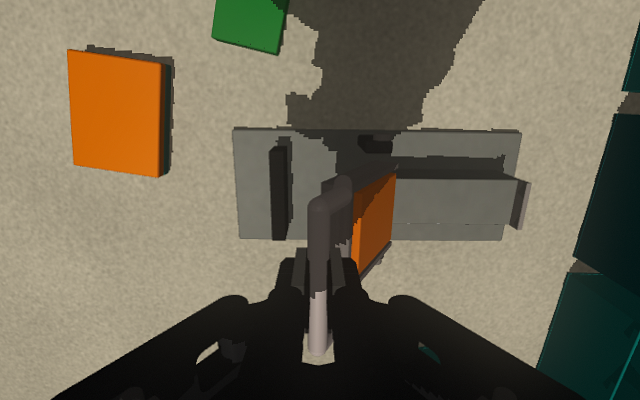

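The tray is at about 1.05 rad and the marker is still in it at wrist px (373,222). Continuing over.

>>> move_arm:
  commands:
    - {"dx":3.5,"dy":0,"dz":-1.8,"twist":0,"grip":-1}
    - {"dx":3.5,"dy":0,"dz":-1.6,"twist":0,"grip":-1}
    - {"dx":3.8,"dy":0,"dz":-1.4,"twist":0,"grip":-1}
    - {"dx":3.8,"dy":0,"dz":-1.3,"twist":0,"grip":-1}
    - {"dx":3.8,"dy":0,"dz":-1.1,"twist":0,"grip":-1}
    - {"dx":3.9,"dy":0,"dz":-0.9,"twist":0,"grip":-1}
    - {"dx":3.9,"dy":0,"dz":-0.7,"twist":0,"grip":-1}
    - {"dx":3.9,"dy":0,"dz":-0.6,"twist":0,"grip":-1}
    - {"dx":3.9,"dy":0,"dz":-0.5,"twist":0,"grip":-1}
    - {"dx":3.9,"dy":0,"dz":-0.4,"twist":0,"grip":-1}
    - {"dx":3.9,"dy":0,"dz":-0.3,"twist":0,"grip":-1}
    - {"dx":3.9,"dy":0,"dz":-0.1,"twist":0,"grip":-1}

```text
t: 10.07
eef_pos: [0.5771, -0.2544, 0.1858]
tool_rot: [3.14, 0.061, 0.0]
force: [-3.6, -6.3, 5.8]
opening: 0.0076
```

>>> move_arm:
  commands:
    - {"dx":3.5,"dy":0,"dz":-0.1,"twist":0,"grip":-1}
    - {"dx":3.5,"dy":0,"dz":0,"twist":0,"grip":-1}
    - {"dx":3.5,"dy":0,"dz":0.1,"twist":0,"grip":-1}
    - {"dx":3.5,"dy":0,"dz":0.2,"twist":0,"grip":-1}
    - {"dx":3.5,"dy":0,"dz":0.3,"twist":0,"grip":-1}
    - {"dx":3.9,"dy":0,"dz":0.5,"twist":0,"grip":-1}
    - {"dx":3.9,"dy":0,"dz":0.6,"twist":0,"grip":-1}
    - {"dx":3.9,"dy":0,"dz":0.8,"twist":0,"grip":-1}
    - {"dx":3.9,"dy":0,"dz":0.9,"twist":0,"grip":-1}
    - {"dx":3.8,"dy":0,"dz":1,"twist":0,"grip":-1}
    - {"dx":3.8,"dy":0,"dz":1.1,"twist":0,"grip":-1}
    - {"dx":3.8,"dy":0,"dz":1.2,"twist":0,"grip":-1}
    - {"dx":3.8,"dy":0,"dz":1.2,"twist":0,"grip":-1}
    - {"dx":0,"dy":0,"dz":0,"twist":0,"grip":-1}
    - {"dx":0,"dy":0,"dz":0,"twist":0,"grip":-1}

```text
t: 11.95
eef_pos: [0.6254, -0.2527, 0.1778]
tool_rot: [3.14, 0.061, 0.001]
force: [-1.1, -8.6, 1.4]
opening: 0.0075
```

```bash
python3 - <<'E'
from h import *
d=grab("wrist","w6");d=grab("side","s6");crop("s6",260,70,420,200,4,"c6")
E
```

```text
(no output)
```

View pics/c6.png

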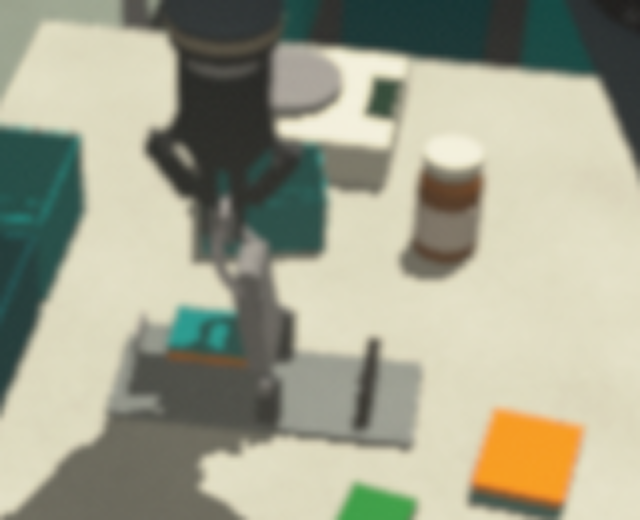

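View pics/w6.png

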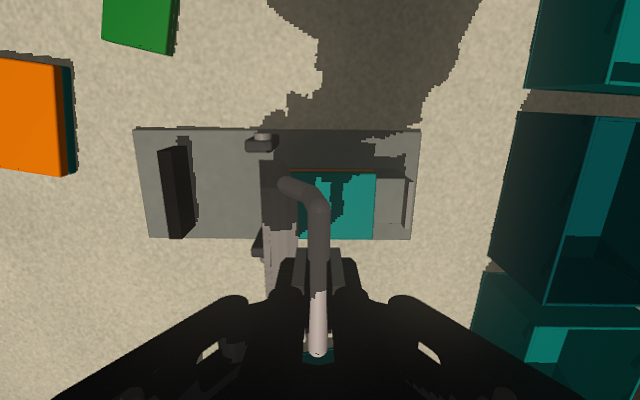

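The marker lies teal up and flat on the bed at wrist px (337,206), against nothing. Now computing the lowering arc from the measured points.

```bash
python3 - <<'E'
from h import *
P=np.array([(.4475,.0677),(.4591,.1058),(.5097,.1642),(.5312,.176),(.5771,.1858),(.6254,.1778)])
A=np.c_[2*P,np.ones(6)];s=np.linalg.lstsq(A,(P**2).sum(1),rcond=None)[0];r=np.sqrt(s[2]+s[0]**2+s[1]**2);print(s[:2],r,np.linalg.norm(P-s[:2],axis=1)-r)
c=s[:2]
a=np.arctan2(P[:,1]-c[1],-(P[:,0]-c[0]));print(a)
al=np.linspace(a[-1],a[0],36);Q=np.c_[c[0]-r*np.cos(al),c[1]+r*np.sin(al)]
print([(round(x*1000,1),round(-z*1000,1)) for x,z in np.diff(Q,axis=0)])
E
```

```text
[0.58164493 0.05056469] 0.13486846683130266 [ 0.00036644 -0.00045047 -0.0003729   0.00033031  0.00044319 -0.00031985]
[0.12704927 0.42346514 1.00637833 1.18843021 1.53720142 1.90201846]
[(np.float64(-6.5), np.float64(-2.1)), (np.float64(-6.6), np.float64(-1.7)), (np.float64(-6.7), np.float64(-1.4)), (np.float64(-6.8), np.float64(-1.0)), (np.float64(-6.8), np.float64(-0.7)), (np.float64(-6.8), np.float64(-0.4)), (np.float64(-6.8), np.float64(-0.0)), (np.float64(-6.8), np.float64(0.3)), (np.float64(-6.8), np.float64(0.7)), (np.float64(-6.8), np.float64(1.0)), (np.float64(-6.7), np.float64(1.4)), (np.float64(-6.6), np.float64(1.7)), (np.float64(-6.5), np.float64(2.0)), (np.float64(-6.4), np.float64(2.4)), (np.float64(-6.3), np.float64(2.7)), (np.float64(-6.1), np.float64(3.0)), (np.float64(-6.0), np.float64(3.3)), (np.float64(-5.8), np.float64(3.6)), (np.float64(-5.6), np.float64(3.9)), (np.float64(-5.4), np.float64(4.2)), (np.float64(-5.2), np.float64(4.4)), (np.float64(-5.0), np.float64(4.7)), (np.float64(-4.7), np.float64(5.0)), (np.float64(-4.5), np.float64(5.2)), (np.float64(-4.2), np.float64(5.4)), (np.float64(-3.9), np.float64(5.6)), (np.float64(-3.6), np.float64(5.8)), (np.float64(-3.3), np.float64(6.0)), (np.float64(-3.0), np.float64(6.1)), (np.float64(-2.7), np.float64(6.3)), (np.float64(-2.4), np.float64(6.4)), (np.float64(-2.1), np.float64(6.5)), (np.float64(-1.7), np.float64(6.6)), (np.float64(-1.4), np.float64(6.7)), (np.float64(-1.0), np.float64(6.8))]
```

>>> move_arm:
  commands:
    - {"dx":-6.5,"dy":0,"dz":-2.1,"twist":0,"grip":-1}
    - {"dx":-6.6,"dy":0,"dz":-1.7,"twist":0,"grip":-1}
    - {"dx":-6.7,"dy":0,"dz":-1.4,"twist":0,"grip":-1}
    - {"dx":-6.8,"dy":0,"dz":-1,"twist":0,"grip":-1}
    - {"dx":-6.8,"dy":0,"dz":-0.7,"twist":0,"grip":-1}
    - {"dx":-6.8,"dy":0,"dz":-0.4,"twist":0,"grip":-1}
    - {"dx":-6.8,"dy":0,"dz":0,"twist":0,"grip":-1}
    - {"dx":-6.8,"dy":0,"dz":0.3,"twist":0,"grip":-1}
    - {"dx":-6.8,"dy":0,"dz":0.7,"twist":0,"grip":-1}
    - {"dx":-6.8,"dy":0,"dz":1,"twist":0,"grip":-1}
    - {"dx":-6.7,"dy":0,"dz":1.4,"twist":0,"grip":-1}
    - {"dx":-6.6,"dy":0,"dz":1.7,"twist":0,"grip":-1}
    - {"dx":-6.5,"dy":0,"dz":2,"twist":0,"grip":-1}
    - {"dx":-6.4,"dy":0,"dz":2.4,"twist":0,"grip":-1}
    - {"dx":-6.3,"dy":0,"dz":2.7,"twist":0,"grip":-1}
    - {"dx":-6.1,"dy":0,"dz":3,"twist":0,"grip":-1}
    - {"dx":-6,"dy":0,"dz":3.3,"twist":0,"grip":-1}
    - {"dx":-5.8,"dy":0,"dz":3.6,"twist":0,"grip":-1}
    - {"dx":-5.6,"dy":0,"dz":3.9,"twist":0,"grip":-1}
    - {"dx":-5.4,"dy":0,"dz":4.2,"twist":0,"grip":-1}

```text
t: 14.55
eef_pos: [0.496, -0.2568, 0.1545]
tool_rot: [-3.141, -0.062, -0.0]
force: [3.3, 3.1, -3.7]
opening: 0.0076
```

>>> move_arm:
  commands:
    - {"dx":-5.2,"dy":0,"dz":4.4,"twist":0,"grip":-1}
    - {"dx":-5,"dy":0,"dz":4.7,"twist":0,"grip":-1}
    - {"dx":-4.7,"dy":0,"dz":5,"twist":0,"grip":-1}
    - {"dx":-4.5,"dy":0,"dz":5.2,"twist":0,"grip":-1}
    - {"dx":-4.2,"dy":0,"dz":5.4,"twist":0,"grip":-1}
    - {"dx":-3.9,"dy":0,"dz":5.6,"twist":0,"grip":-1}
    - {"dx":-3.6,"dy":0,"dz":5.8,"twist":0,"grip":-1}
    - {"dx":-3.3,"dy":0,"dz":6,"twist":0,"grip":-1}
    - {"dx":-3,"dy":0,"dz":6.1,"twist":0,"grip":-1}
    - {"dx":-2.7,"dy":0,"dz":6.3,"twist":0,"grip":-1}
    - {"dx":-2.4,"dy":0,"dz":6.4,"twist":0,"grip":-1}
    - {"dx":-2.1,"dy":0,"dz":6.5,"twist":0,"grip":-1}
    - {"dx":-1.7,"dy":0,"dz":6.5,"twist":0,"grip":-1}
    - {"dx":-1.4,"dy":0,"dz":6,"twist":0,"grip":-1}
    - {"dx":-1,"dy":0,"dz":5,"twist":0,"grip":-1}
    - {"dx":0,"dy":0,"dz":1,"twist":0,"grip":-1}
    - {"dx":0,"dy":0,"dz":0,"twist":0,"grip":-1}

```text
t: 16.68
eef_pos: [0.4475, -0.2587, 0.069]
tool_rot: [-3.141, -0.062, 0.0]
force: [1.3, 4.9, 0.1]
opening: 0.0079
```

>>> move_arm:
  commands:
    - {"dx":0,"dy":0,"dz":0,"twist":0,"grip":-0.4}
    - {"dx":0,"dy":0,"dz":0,"twist":0,"grip":-0.4}
    - {"dx":0,"dy":0,"dz":-25,"twist":0,"grip":-0.4}
    - {"dx":0,"dy":0,"dz":-45,"twist":0,"grip":-0.4}
    - {"dx":0,"dy":0,"dz":-50,"twist":0,"grip":-0.4}
    - {"dx":30,"dy":0,"dz":-10,"twist":0,"grip":0.4}
    - {"dx":45,"dy":0,"dz":0,"twist":0,"grip":0.4}
    - {"dx":45,"dy":0,"dz":0,"twist":0,"grip":0.4}
    - {"dx":40,"dy":0,"dz":0,"twist":0,"grip":0.4}
    - {"dx":0,"dy":0,"dz":0,"twist":-10,"grip":0.4}
    - {"dx":0,"dy":0,"dz":0,"twist":-10,"grip":0.4}
    - {"dx":0,"dy":0,"dz":0,"twist":-10,"grip":0.4}
    - {"dx":0,"dy":0,"dz":0,"twist":-10,"grip":0.4}
    - {"dx":0,"dy":0,"dz":0,"twist":-10,"grip":0.4}
    - {"dx":0,"dy":0,"dz":0,"twist":-10,"grip":0.6}
    - {"dx":0,"dy":0,"dz":0,"twist":-10,"grip":0.6}
    - {"dx":0,"dy":0,"dz":0,"twist":-10,"grip":0.6}
    - {"dx":0,"dy":0,"dz":0,"twist":-10,"grip":0.6}
    - {"dx":0,"dy":0,"dz":0,"twist":0,"grip":0.6}

```text
t: 19.05
eef_pos: [0.6074, -0.2528, 0.1989]
tool_rot: [2.178, 2.264, -0.001]
force: [-0.2, -0.8, 1.0]
opening: 0.0682
```

```bash
python3 - <<'E'
from h import *
d=grab("wrist","w7");grab("top","t7");crop("t7",360,150,460,270,5,"c7")
E
```

```text
(no output)
```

View pics/w7.png

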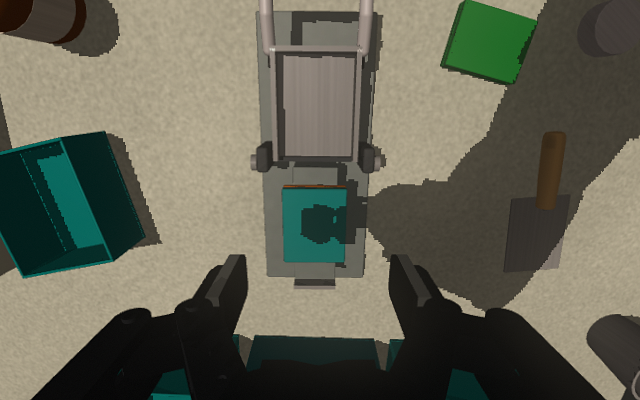

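View pics/c7.png

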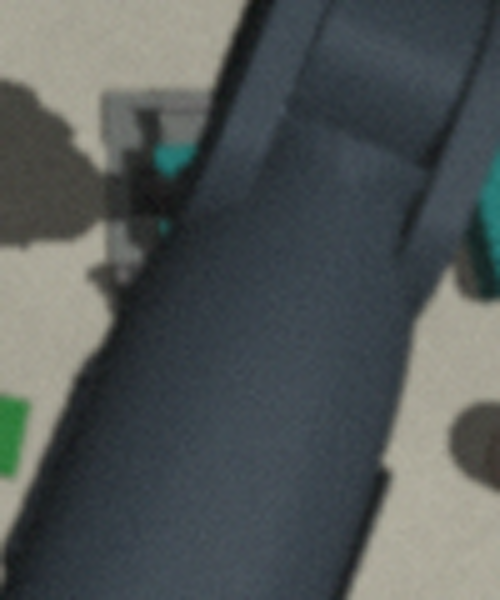

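Teal is up on the bed at wrist px about (315,224), with corners near (283,188) and (345,262). The tray is empty and level at (315,105).

```bash
python3 - <<'E'
from h import *
d=load("w7");im=cv2.cvtColor(d["image"],cv2.COLOR_RGB2HSV)
m=cv2.inRange(im,(80,110,25),(96,255,255));m[:170]=0;m[280:]=0;m[:,:250]=0;m[:,370:]=0
m=cv2.morphologyEx(m,cv2.MORPH_CLOSE,np.ones((5,5)))
k,l,st,c=cv2.connectedComponentsWithStats(m);i=1+np.argmax(st[1:,4]);print(st[i])
b=cv2.boxPoints(cv2.minAreaRect(np.argwhere(l==i)[:,::-1].astype(np.float32)))
P=plane(d,b,.066);C=P.mean(0);print(b.round(1).tolist(),P.round(4).tolist(),C)
for j in range(4): 
    v=P[(j+1)%4]-P[j];print(np.linalg.norm(v),np.degrees(np.arctan2(v[1],v[0])))
from cell import readout
s=readout.state();Rm=R.from_rotvec(s["tool_rot"]).as_matrix()
print("heading",np.degrees(np.arctan2(Rm[1,0],Rm[0,0])),"tool delta",Rm.T@(C-s["eef_pos"])*1000)
E
```

```text
[ 282  188   65   75 4632]
[[282.0, 188.0], [346.0, 188.0], [346.0, 262.0], [282.0, 262.0]] [[0.6012, -0.2835, 0.066], [0.599, -0.2292, 0.066], [0.669, -0.2246, 0.066], [0.6712, -0.2832, 0.066]] [ 0.63510059 -0.25512313  0.066     ]
0.05428867585326925 92.22651218644084
0.07006512314172769 3.7918555485188437
0.05860244007220788 -87.77141820742234
0.07008219277842771 -179.73582701299108
heading 92.01085397497488 tool delta [ -3.35453372  27.55801544 132.9982522 ]
```

>>> move_arm:
  commands:
    - {"dx":-3,"dy":14,"dz":20,"twist":0,"grip":0.7}
    - {"dx":0,"dy":13.5,"dz":30,"twist":0,"grip":0.7}
    - {"dx":0,"dy":0,"dz":30,"twist":0,"grip":0.7}
    - {"dx":0,"dy":0,"dz":20,"twist":0,"grip":0.7}
    - {"dx":0,"dy":0,"dz":0,"twist":0,"grip":0.7}

```text
t: 19.77
eef_pos: [0.6342, -0.254, 0.0962]
tool_rot: [-2.176, -2.261, 0.002]
force: [-0.8, 0.2, 0.1]
opening: 0.0726
```

```bash
python3 - <<'E'
from h import *
d=grab("wrist","w8")
E
```

```text
(no output)
```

View pics/w8.png

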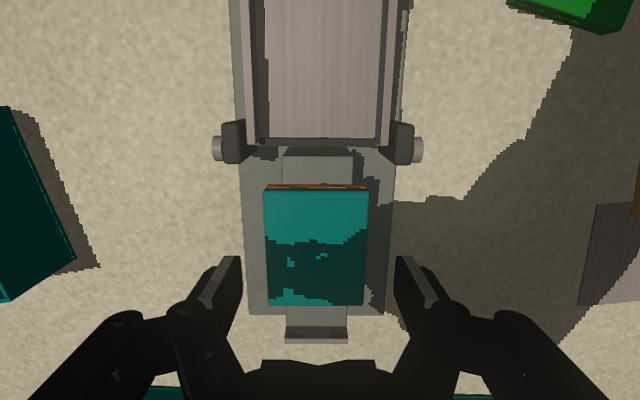

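>>> move_arm:
  commands:
    - {"dx":0,"dy":0,"dz":20,"twist":0,"grip":0.7}
    - {"dx":0,"dy":0,"dz":16,"twist":0,"grip":0.7}
    - {"dx":0,"dy":0,"dz":0,"twist":0,"grip":0.7}

```text
t: 20.2
eef_pos: [0.6346, -0.2543, 0.0621]
tool_rot: [-2.176, -2.263, 0.001]
force: [-0.3, -0.7, -0.2]
opening: 0.073
```

>>> move_arm:
  commands:
    - {"dx":0,"dy":0,"dz":2,"twist":0,"grip":0.1}
    - {"dx":0,"dy":0,"dz":0,"twist":0,"grip":0.1}
    - {"dx":0,"dy":0,"dz":0,"twist":0,"grip":0}
    - {"dx":0,"dy":0,"dz":0,"twist":0,"grip":0}
    - {"dx":0,"dy":0,"dz":0,"twist":0,"grip":-0.5}
    - {"dx":0,"dy":0,"dz":0,"twist":0,"grip":-0.5}

```text
t: 20.95
eef_pos: [0.6357, -0.2547, 0.0621]
tool_rot: [2.176, 2.264, 0.001]
force: [-0.3, 0.4, 5.9]
opening: 0.0548
```

>>> move_arm:
  commands:
    - {"dx":0,"dy":0,"dz":-15,"twist":0,"grip":-0.5}
    - {"dx":0,"dy":0,"dz":-30,"twist":0,"grip":-0.5}
    - {"dx":0,"dy":0,"dz":-45,"twist":0,"grip":-0.5}
    - {"dx":0,"dy":0,"dz":-50,"twist":0,"grip":-0.5}
    - {"dx":0,"dy":0,"dz":0,"twist":0,"grip":-0.5}

```text
t: 21.58
eef_pos: [0.6368, -0.2552, 0.2065]
tool_rot: [2.172, 2.26, 0.004]
force: [0.3, -0.3, -2.0]
opening: 0.0547
```

```bash
python3 - <<'E'
from h import *
d=grab("wrist","w9")
E
```

```text
(no output)
```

View pics/w9.png

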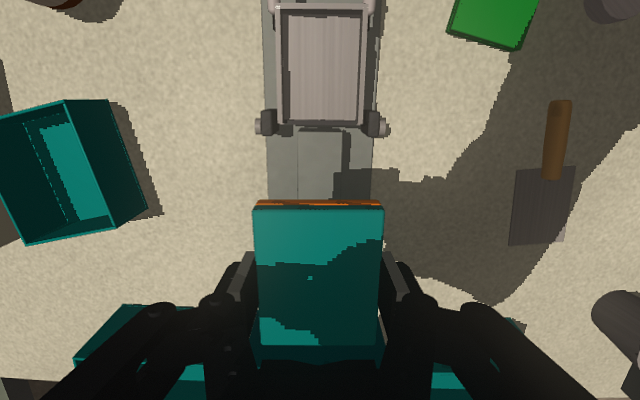

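The marker is held level, teal up, at wrist px (318,275). Carrying it toward the unit and stopping short to measure the frame.

>>> move_arm:
  commands:
    - {"dx":15,"dy":-5,"dz":0,"twist":0,"grip":-0.5}
    - {"dx":30,"dy":-10,"dz":0,"twist":0,"grip":-0.5}
    - {"dx":45,"dy":-10,"dz":0,"twist":0,"grip":-0.5}
    - {"dx":45,"dy":-10,"dz":0,"twist":0,"grip":-0.5}
    - {"dx":45,"dy":-10,"dz":0,"twist":0,"grip":-0.5}
    - {"dx":45,"dy":-10,"dz":0,"twist":0,"grip":-0.5}
    - {"dx":45,"dy":-5,"dz":0,"twist":0,"grip":-0.5}
    - {"dx":45,"dy":0,"dz":0,"twist":0,"grip":-0.5}
    - {"dx":30,"dy":0,"dz":0,"twist":4,"grip":-0.5}
    - {"dx":10,"dy":0,"dz":0,"twist":4,"grip":-0.5}
    - {"dx":0,"dy":0,"dz":0,"twist":0,"grip":-0.5}
    - {"dx":0,"dy":0,"dz":0,"twist":0,"grip":-0.5}

```text
t: 23.12
eef_pos: [0.5615, 0.0973, 0.2006]
tool_rot: [-2.328, -2.109, 0.001]
force: [0.4, -0.4, -1.0]
opening: 0.0544
```

```bash
python3 - <<'E'
from h import *
d=grab("wrist","w10")
E
```

```text
(no output)
```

View pics/w10.png

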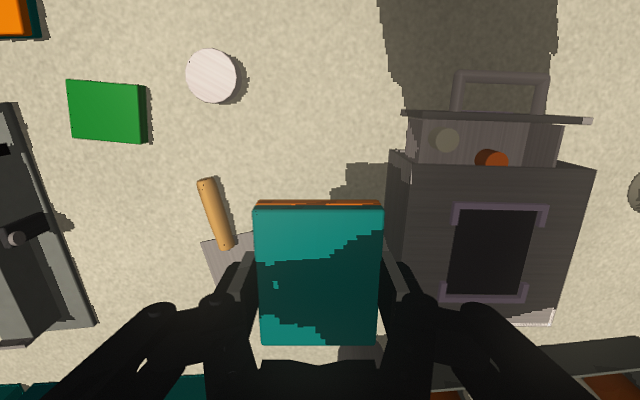

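```bash
python3 - <<'E'
from h import *
crop("w10",400,50,610,340,2.05,"c10")
E
```

```text
(no output)
```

View pics/c10.png

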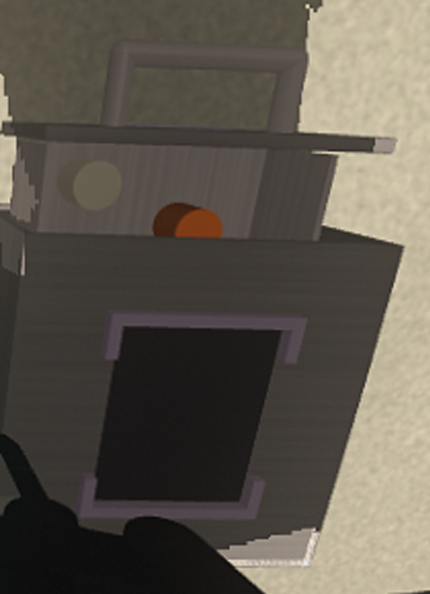

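```bash
python3 - <<'E'
from h import *
from cell import readout
d=load("w10");o=[400,50]
P=plane(d,np.array([[109,313],[306,319],[258,518],[78,515]])/2.05+o,.090)
C=P.mean(0);print("slot",P.round(4).tolist(),C)
for j in range(4):
    v=P[(j+1)%4]-P[j];print(np.linalg.norm(v).round(4),np.degrees(np.arctan2(v[1],v[0])).round(2))
B=plane(d,np.array([[113,50],[306,60]])/2.05+o,.055);print("bar",B.round(4).tolist(),B.mean(0),np.degrees(np.arctan2(*(B[1]-B[0])[[1,0]])))
s=readout.state();p=s["eef_pos"];Rm=R.from_rotvec(s["tool_rot"]).as_matrix();print(p,s["tool_rot"],"heading",np.degrees(np.arctan2(Rm[1,0],Rm[0,0])))
for n,z in(("w10",p[2]+.004),):
    M=plane(load(n),[[253,206],[384,207],[378,346],[260,346]],z)
    L=(M-p)@Rm*1000;print("marker tool",L.round(1).tolist(),L.mean(0).round(1))
m=(load("w10")["image"][180:350,240:400]);hs=cv2.cvtColor(m,cv2.COLOR_RGB2HSV)
k=cv2.inRange(hs,(80,110,25),(96,255,255));k=cv2.morphologyEx(k,cv2.MORPH_OPEN,np.ones((7,7)));q=cv2.approxPolyDP(max(cv2.findContours(k,0,2)[0],key=cv2.contourArea),8,True)[:,0]+[240,180];print(q.tolist())
E
```

```text
slot [[0.5706, 0.204, 0.09], [0.5808, 0.2823, 0.09], [0.6713, 0.2728, 0.09], [0.6609, 0.1937, 0.09]] [0.62090056 0.23821306 0.09      ]
0.079 82.57
0.091 -6.01
0.0797 -97.48
0.091 173.51
bar [[0.4737, 0.2175, 0.055], [0.484, 0.2959, 0.055]] [0.47881715 0.25666991 0.055     ] 82.51817958707173
[0.56163558 0.09717918 0.20071494] [-2.32903548e+00 -2.10805359e+00  9.03437645e-04] heading 84.29767274041723
marker tool [[-26.7, -36.4, -4.0], [27.2, -36.0, -4.0], [29.0, 34.5, -4.0], [-27.8, 34.5, -4.0]] [ 0.4 -0.9 -4. ]
[[381, 206], [253, 210], [262, 344], [374, 344]]
```

>>> move_arm:
  commands:
    - {"dx":20,"dy":5,"dz":0,"twist":1,"grip":-0.5}
    - {"dx":40,"dy":10,"dz":0,"twist":0,"grip":-0.5}
    - {"dx":40,"dy":13,"dz":0,"twist":0,"grip":-0.5}
    - {"dx":32,"dy":10,"dz":0,"twist":0,"grip":-0.5}
    - {"dx":15,"dy":5,"dz":10,"twist":0,"grip":-0.5}
    - {"dx":0,"dy":0,"dz":25,"twist":0,"grip":-0.5}
    - {"dx":0,"dy":0,"dz":30,"twist":0,"grip":-0.5}
    - {"dx":0,"dy":0,"dz":15,"twist":0,"grip":-0.5}
    - {"dx":0,"dy":0,"dz":0,"twist":0,"grip":-0.5}
    - {"dx":0,"dy":0,"dz":0,"twist":0,"grip":-0.5}

```text
t: 24.42
eef_pos: [0.622, 0.2389, 0.1222]
tool_rot: [2.348, 2.087, 0.002]
force: [0.5, 0.9, 0.6]
opening: 0.0543
```

```bash
python3 - <<'E'
from h import *
d=grab("wrist","w11");from cell import readout
s=readout.state();p=s["eef_pos"];Rm=R.from_rotvec(s["tool_rot"]).as_matrix();print(p,"heading",np.degrees(np.arctan2(Rm[1,0],Rm[0,0])),Rm[:,2], (Rm.T@(np.array([.6209,.2382,.097])-p)*1000).round(1))
E
```

```text
[0.62205571 0.2389564  0.12228305] heading 83.25547523251592 [ 1.65055129e-03  6.19643018e-04 -9.99998446e-01] [-0.9 -1.1 25.3]
```

View pics/w11.png

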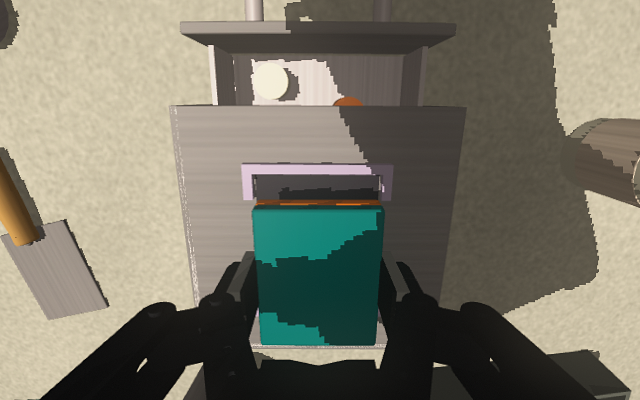

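The frame's near rim, at px 242 to 392, is centred on the marker at px 253 to 384. Lowering.

>>> move_arm:
  commands:
    - {"dx":-0.5,"dy":0,"dz":10,"twist":0,"grip":-0.5}
    - {"dx":0,"dy":0,"dz":8,"twist":0,"grip":-0.5}
    - {"dx":0,"dy":0,"dz":4,"twist":0,"grip":-0.5}
    - {"dx":0,"dy":0,"dz":0,"twist":0,"grip":-0.5}
    - {"dx":0,"dy":0,"dz":0,"twist":0,"grip":-0.5}

```text
t: 25.1
eef_pos: [0.6215, 0.2385, 0.0992]
tool_rot: [2.348, 2.087, 0.0]
force: [0.9, 0.3, -0.9]
opening: 0.0542
```

>>> move_arm:
  commands:
    - {"dx":0,"dy":0,"dz":2,"twist":0,"grip":-0.5}
    - {"dx":0,"dy":0,"dz":0,"twist":0,"grip":-0.5}
    - {"dx":0,"dy":0,"dz":0,"twist":0,"grip":-0.5}

```text
t: 25.48
eef_pos: [0.6215, 0.2385, 0.0971]
tool_rot: [2.348, 2.087, 0.0]
force: [0.5, -0.3, 0.5]
opening: 0.0546
```

>>> move_arm:
  commands:
    - {"dx":0,"dy":0,"dz":0,"twist":0,"grip":0.5}
    - {"dx":0,"dy":0,"dz":0,"twist":0,"grip":0.6}
    - {"dx":0,"dy":0,"dz":0,"twist":0,"grip":0.6}
    - {"dx":0,"dy":0,"dz":-20,"twist":0,"grip":0.6}
    - {"dx":0,"dy":0,"dz":-40,"twist":0,"grip":0.6}
    - {"dx":0,"dy":0,"dz":-40,"twist":0,"grip":0.6}
    - {"dx":0,"dy":-25,"dz":0,"twist":0,"grip":0.6}
    - {"dx":0,"dy":-40,"dz":0,"twist":0,"grip":0.6}
    - {"dx":0,"dy":0,"dz":0,"twist":0,"grip":0.6}
    - {"dx":0,"dy":0,"dz":0,"twist":0,"grip":0.6}

```text
t: 26.72
eef_pos: [0.5571, 0.2461, 0.1973]
tool_rot: [2.348, 2.087, 0.001]
force: [-0.4, 0.2, -0.2]
opening: 0.0684
```

```bash
python3 - <<'E'
from h import *
d=grab("wrist","w12")
E
```

```text
(no output)
```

View pics/w12.png

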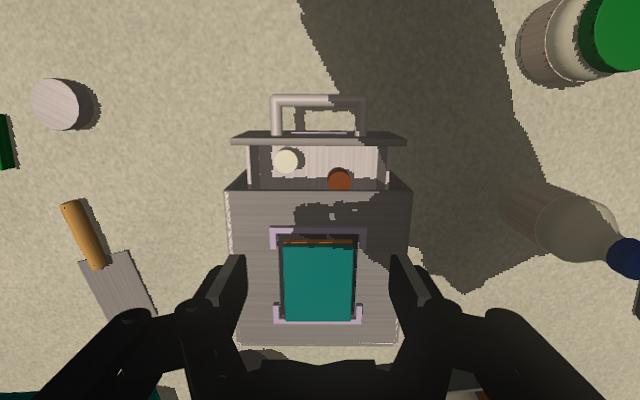

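```bash
python3 - <<'E'
from h import *
crop("w12",200,80,430,350,2.2,"c12")
d=load("w12");im=cv2.cvtColor(d["image"],cv2.COLOR_RGB2HSV)
m=cv2.inRange(im,(80,110,25),(96,255,255));m[:,:260]=0;m[:,380:]=0;m[:225]=0;m[335:]=0
m=cv2.morphologyEx(m,cv2.MORPH_OPEN,np.ones((5,5)))
c=max(cv2.findContours(m,0,2)[0],key=cv2.contourArea);b=cv2.approxPolyDP(c,6,True)[:,0].astype(float);print(b.tolist())
P=plane(d,b,.101);print(P.round(4).tolist(),P.mean(0))
q=plane(d,[[269,227],[366,227],[363,323],[273,323]],.09);print(q.round(4).tolist(),q.mean(0))
B=plane(d,[[273,99],[364,100]],.055);print("bar",B.round(4).tolist(),B.mean(0))
E
```

```text
[[284.0, 245.0], [286.0, 320.0], [349.0, 320.0], [352.0, 244.0]]
[[0.5823, 0.2169, 0.101], [0.6511, 0.2081, 0.101], [0.6573, 0.2608, 0.101], [0.5876, 0.2691, 0.101]] [0.61960252 0.23873322 0.101     ]
[[0.5704, 0.2055, 0.09], [0.5794, 0.2821, 0.09], [0.6707, 0.2732, 0.09], [0.6613, 0.1939, 0.09]] [0.62045712 0.23867335 0.09      ]
bar [[0.474, 0.2193, 0.055], [0.4833, 0.2926, 0.055]] [0.47865804 0.25595664 0.055     ]
```

View pics/c12.png

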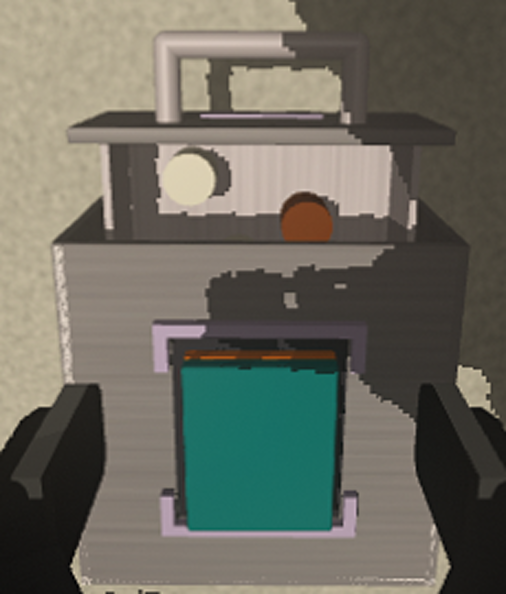

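The marker sits in the frame at crop (258,445), teal up, within about 1 mm of centre. The handle bar is at crop (262,42). Now going in front of the handle with the fingers shut.

>>> move_arm:
  commands:
    - {"dx":0,"dy":-40,"dz":0,"twist":0,"grip":-1}
    - {"dx":0,"dy":-45,"dz":0,"twist":0,"grip":-1}
    - {"dx":1,"dy":-37,"dz":0,"twist":0,"grip":-1}
    - {"dx":0,"dy":0,"dz":40,"twist":0,"grip":-1}
    - {"dx":0,"dy":0,"dz":45,"twist":0,"grip":-1}
    - {"dx":0,"dy":0,"dz":40,"twist":0,"grip":-1}
    - {"dx":0,"dy":0,"dz":18,"twist":0,"grip":-1}
    - {"dx":0,"dy":0,"dz":0,"twist":0,"grip":-1}
    - {"dx":0,"dy":0,"dz":0,"twist":0,"grip":-1}

```text
t: 27.9
eef_pos: [0.4367, 0.2617, 0.0548]
tool_rot: [2.348, 2.087, 0.002]
force: [0.3, -0.1, 1.1]
opening: -0.0003
```

```bash
python3 - <<'E'
from h import *
d=grab("side","s13");crop("s13",230,200,390,330,4,"c13")
from cell import readout
s=readout.state();p=s["eef_pos"];Rm=R.from_rotvec(s["tool_rot"]).as_matrix();print(p,(Rm.T@(np.array([.5127,.2509,.055])-p)*1000).round(1),s["opening"])
E
```

```text
[0.43676107 0.26176282 0.05503784] [-1.9 76.7  0.1] -5.351604297528163e-05
```

View pics/c13.png

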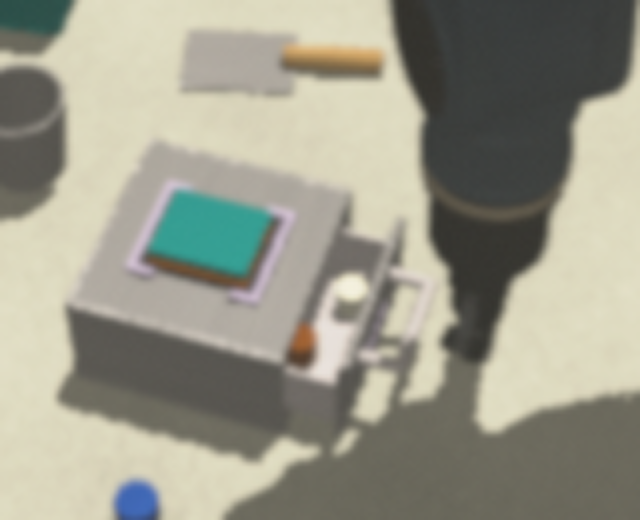

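>>> move_arm:
  commands:
    - {"dx":-1,"dy":10,"dz":0,"twist":0,"grip":-1}
    - {"dx":0,"dy":8,"dz":0,"twist":0,"grip":-1}
    - {"dx":0,"dy":5,"dz":0,"twist":0,"grip":-1}
    - {"dx":0,"dy":5,"dz":0,"twist":0,"grip":-1}
    - {"dx":0,"dy":5,"dz":0,"twist":0,"grip":-1}
    - {"dx":0,"dy":5,"dz":0,"twist":0,"grip":-1}
    - {"dx":0,"dy":5,"dz":0,"twist":0,"grip":-1}
    - {"dx":0,"dy":5,"dz":0,"twist":0,"grip":-1}
    - {"dx":0,"dy":4,"dz":0,"twist":0,"grip":-1}
    - {"dx":0,"dy":3,"dz":0,"twist":0,"grip":-1}
    - {"dx":0,"dy":2,"dz":0,"twist":0,"grip":-1}
    - {"dx":0,"dy":0,"dz":0,"twist":0,"grip":-1}

```text
t: 29.45
eef_pos: [0.4925, 0.2538, 0.054]
tool_rot: [2.348, 2.087, 0.0]
force: [0.4, 0.2, -0.7]
opening: 0.0002
```

>>> move_arm:
  commands:
    - {"dx":0,"dy":1,"dz":0,"twist":0,"grip":-1}
    - {"dx":0,"dy":1,"dz":0,"twist":0,"grip":-1}
    - {"dx":0,"dy":1,"dz":0,"twist":0,"grip":-1}
    - {"dx":0,"dy":0,"dz":0,"twist":0,"grip":-1}

```text
t: 29.95
eef_pos: [0.4954, 0.2534, 0.054]
tool_rot: [2.348, 2.087, 0.0]
force: [-0.9, 0.6, 0.8]
opening: -0.0
```

```bash
python3 - <<'E'
from h import *
d=grab("side","s14");crop("s14",230,200,390,330,4,"c14")
E
```

```text
(no output)
```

View pics/c14.png

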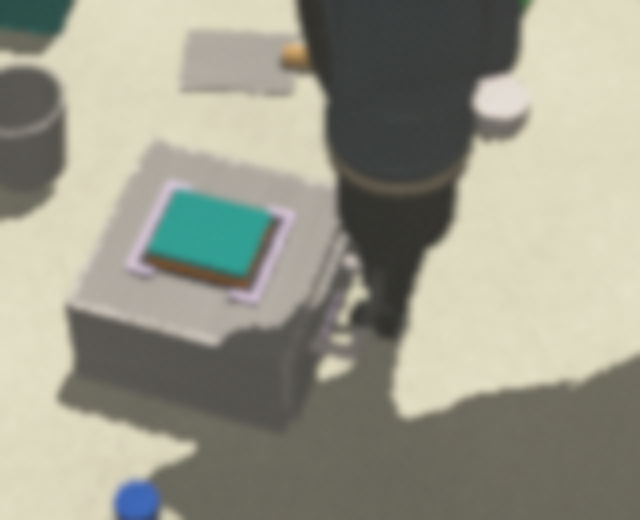

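The drawer is nearly shut. Creeping forward until the contact force rises.

>>> move_arm:
  commands:
    - {"dx":0,"dy":1,"dz":0,"twist":0,"grip":-1}
    - {"dx":0,"dy":1,"dz":0,"twist":0,"grip":-1}
    - {"dx":0,"dy":0,"dz":0,"twist":0,"grip":-1}

```text
t: 30.38
eef_pos: [0.4971, 0.2531, 0.054]
tool_rot: [-2.348, -2.087, 0.0]
force: [-3.5, 1.6, 2.2]
opening: -0.0002
```

>>> move_arm:
  commands:
    - {"dx":0,"dy":1,"dz":0,"twist":0,"grip":-1}
    - {"dx":0,"dy":0,"dz":0,"twist":0,"grip":-1}

```text
t: 30.62
eef_pos: [0.4972, 0.2531, 0.0539]
tool_rot: [-2.347, -2.087, 0.002]
force: [-9.4, 2.6, 5.1]
opening: 0.0003
```

The force rose to about 10 N with no further motion, so the drawer is on its stop. Backing off and checking.

>>> move_arm:
  commands:
    - {"dx":0,"dy":-10,"dz":0,"twist":0,"grip":-1}
    - {"dx":0,"dy":-30,"dz":0,"twist":0,"grip":-1}
    - {"dx":0,"dy":-10,"dz":-40,"twist":0,"grip":-1}
    - {"dx":0,"dy":0,"dz":-50,"twist":0,"grip":-1}
    - {"dx":0,"dy":0,"dz":-50,"twist":0,"grip":-1}
    - {"dx":0,"dy":20,"dz":-40,"twist":0,"grip":-1}
    - {"dx":0,"dy":40,"dz":0,"twist":0,"grip":-1}
    - {"dx":0,"dy":0,"dz":0,"twist":0,"grip":-1}
    - {"dx":0,"dy":0,"dz":0,"twist":0,"grip":-1}

```text
t: 31.75
eef_pos: [0.5077, 0.2517, 0.2337]
tool_rot: [2.348, 2.087, -0.001]
force: [-1.0, 0.6, 0.2]
opening: 0.0001
```

```bash
python3 - <<'E'
from h import *
d=grab("wrist","w15");grab("side","s15");crop("s15",240,90,420,310,2.7,"c15")
E
```

```text
(no output)
```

View pics/w15.png

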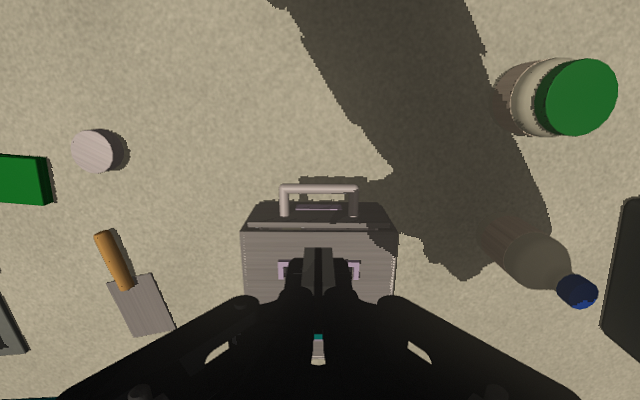

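View pics/c15.png

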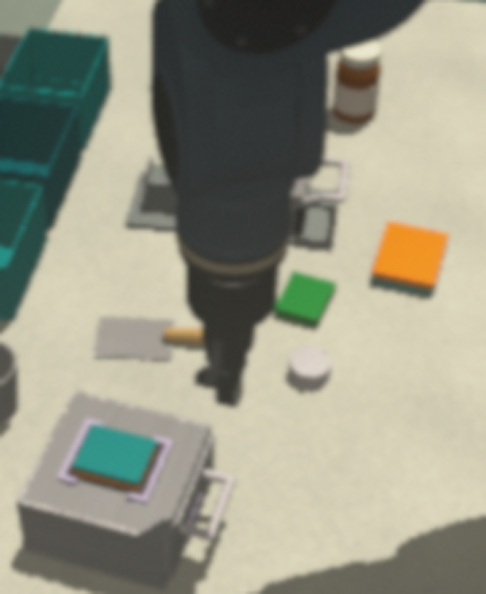

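>>> move_arm:
  commands:
    - {"dx":0,"dy":-50,"dz":0,"twist":0,"grip":-1}
    - {"dx":0,"dy":-50,"dz":0,"twist":0,"grip":-1}
    - {"dx":0,"dy":-45,"dz":0,"twist":0,"grip":-1}
    - {"dx":0,"dy":0,"dz":0,"twist":0,"grip":-1}
    - {"dx":0,"dy":0,"dz":0,"twist":0,"grip":-1}

```text
t: 32.48
eef_pos: [0.3641, 0.2689, 0.2343]
tool_rot: [2.347, 2.088, 0.001]
force: [0.1, -0.4, 0.2]
opening: 0.0004
```

```bash
python3 - <<'E'
from h import *
t=grab("top","t16");s=grab("side","s16")
crop("t16",100,100,500,300,2,"c16");crop("s16",240,130,420,310,4,"c17")
d=load("w15");B=plane(d,[[285,188],[357,188]],.055);print("bar",B.round(4).tolist(),B.mean(0))
u=np.array([.9932,-.1167]);print("bar-slot along x",((B.mean(0)[:2]-np.array([.6205,.2384]))@u))
for n in("s16","t16"):
    a=load(n[0]+"16");b=load(("side0" if n[0]=="s" else "top0"))
    D=np.abs(a["image"].astype(int)-b["image"]).max(2)
# tray bar edges side view: correlate patch
for (n0,n1,box) in (("side0","s16",(345,145,375,175)),("top0","t16",(385,228,420,248)),("side0","s16",(215,210,255,250)),("top0","t16",(455,225,490,255))):
    A=load(n0)["image"];C=load(n1)["image"];x0,y0,x1,y1=box
    g=lambda i:cv2.cvtColor(i[y0:y1,x0:x1],cv2.COLOR_RGB2GRAY).astype(np.float32)
    print(n1,box,cv2.phaseCorrelate(g(A),g(C)))
E
```

```text
bar [[0.5086, 0.2186, 0.055], [0.517, 0.2899, 0.055]] [0.51275432 0.25423213 0.055     ]
bar-slot along x -0.10886061587332081
s16 (345, 145, 375, 175) ((-0.17794786078760083, -0.025165570428253403), 0.5968404165903727)
t16 (385, 228, 420, 248) ((0.029703353825325962, 0.07043334851172922), 0.9909225112862057)
s16 (215, 210, 255, 250) ((-0.014574508266338881, -0.045213312362392344), 0.9768977963924408)
t16 (455, 225, 490, 255) ((0.07386025562820464, -0.08391928551133532), 0.8761840292701015)
```

View pics/c16.png

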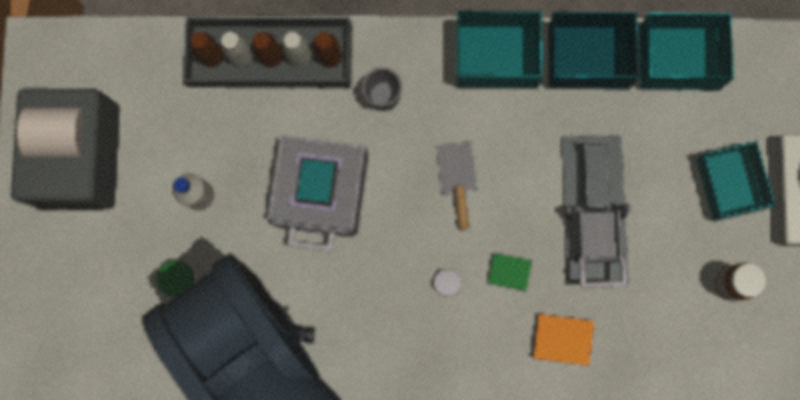

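View pics/c17.png

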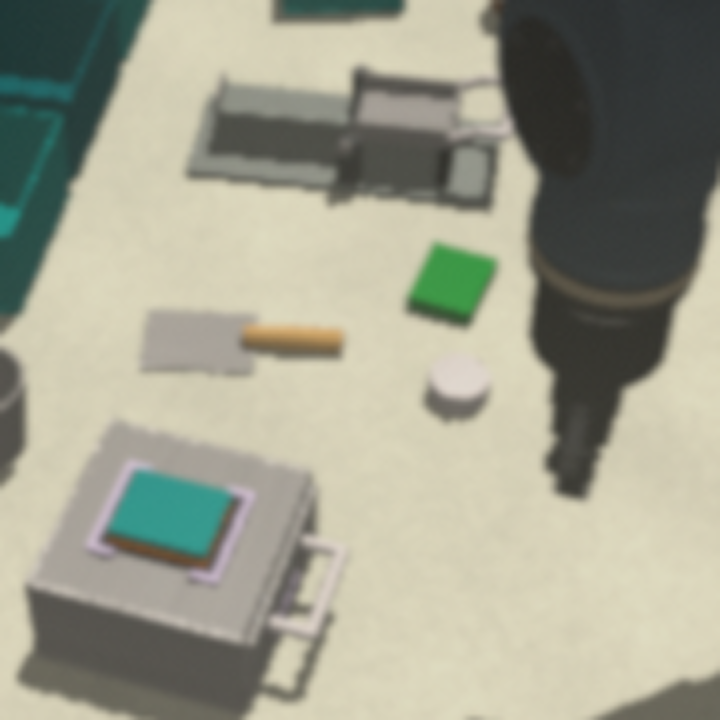

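The handle is 108.9 mm from the frame centre, against 109 mm when shut. The tray matches its start picture to within 0.2 px, and the marker sits teal up in the frame at side crop (168,515). Handing in.

```bash
python3 -c "
from cell import ticket; print(ticket.sign_off())"
```

```text
the job is handed in; nothing more can be done
None
```

I did the whole job and handed it in with the robot clock at about 32.6 s of the 72 s allowed; the hand-in reports no verdict.

I tipped the tray over by its handle, and the marker landed teal up on the bed. I then lowered the tray, laid the marker in the frame and pushed the drawer shut.

- **Marker:** it lies teal up in the frame, about 1 mm from the centre by the wrist camera.
- **Drawer:** the handle measured 108.9 mm from the frame centre, against 109 mm when shut. It stopped moving at about 10 N of push.
- **Tray:** the handle sits within 0.2 px of the start pictures in both views. The side-view match was weaker because the arm was partly in the way.
- **Bystanders:** the brown jar and steel cup matched the start pictures to within about 0.1 px. I compared the others only by eye, and they look unmoved. The white jar is partly hidden by the arm in the last top picture.
- **Arm:** it ended clear of everything.

Nothing disagreed, apart from a force of about 20 N on the handle partway up. I eased it by correcting the arc.

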